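Check roast sample tins in at the sample rack

TASK

Check the finished roast samples in: press the yellow key fully to open the check-in, then stand every tin upright on the two-step rack, brown lids on the upper step and cream lids on the lower, each kind in one neat row centred on its step's painted stripe with neighbours side by side, less than about 15 mm apart. Only when both rows are complete and let go, press the green key and then the red key, each fully down. Press one key at a time, and leave the cup, bowl and spoon where they are.

Things in the scene. Friction and masses are not known exactly. Their poses are not given: they have to be found in the camera images.
- rack: fixed low two-step rack, grey steps, wooden edges, 208 x 240 mm; origin at the centre of its underside; x axis from the low front step to the high rear step, y along the steps. Each step has a strip 80 mm deep, 228 mm long, fenced by thin lips 10 mm high, with a painted stripe along its middle; a 30 mm ledge lies between the lower strip and the upper step
- rack_upper (a point): middle of the brown stripe on the upper (rear) step, on its surface, 60 mm above the bench; axes as the rack's, the stripe runs along y; 118 mm behind the other stripe
- rack_lower (a point): middle of the cream stripe on the lower (front) step, on its surface, 30 mm above the bench; axes as the rack's, the stripe runs along y
- panel: fixed grey check-in panel, a flat box 220 x 85 x 30 mm high with three keys in a line on top, 65 mm apart, colours in varying order, and a small dark display at one end; origin under the middle key, x axis along the line of keys
- key_yellow (a joint): travel of the yellow spring key: 0 up, 0.006 (m) fully down; moves straight down, springs back by itself; fully down takes about 5 N
- key_yellow_top (a point): centre of the top face of the yellow key, a round yellow cap 32 mm across that stands 10 mm above its black collar (48 mm across); the top is 52 mm above the bench when up
- key_green (a joint): travel of the green spring key: 0 up, 0.006 (m) fully down; moves straight down, springs back by itself; fully down takes about 5 N
- key_green_top (a point): centre of the top face of the green key, a round green cap 32 mm across that stands 10 mm above its black collar (48 mm across); the top is 52 mm above the bench when up
- key_red (a joint): travel of the red spring key: 0 up, 0.006 (m) fully down; moves straight down, springs back by itself; fully down takes about 5 N
- key_red_top (a point): centre of the top face of the red key, a round red cap 32 mm across that stands 10 mm above its black collar (48 mm across); the top is 52 mm above the bench when up
- dark1: closed round sample tin with a brown lid, standing upright on the bench: 54 mm in diameter, 70 mm tall, straight sides, about 0.14 kg; origin at the centre of its underside, z axis up along the tin. Belongs on the upper step. May be absent
- dark2: closed round sample tin with a brown lid, standing upright on the bench: 54 mm in diameter, 70 mm tall, straight sides, about 0.14 kg; origin at the centre of its underside, z axis up along the tin. Belongs on the upper step. May be absent
- dark3: closed round sample tin with a brown lid, standing upright on the bench: 54 mm in diameter, 70 mm tall, straight sides, about 0.14 kg; origin at the centre of its underside, z axis up along the tin. Belongs on the upper step. May be absent
- light1: closed round sample tin with a cream lid, standing upright on the bench: 54 mm in diameter, 70 mm tall, straight sides, about 0.14 kg; origin at the centre of its underside, z axis up along the tin. Belongs on the lower step. May be absent
- light2: closed round sample tin with a cream lid, standing upright on the bench: 54 mm in diameter, 70 mm tall, straight sides, about 0.14 kg; origin at the centre of its underside, z axis up along the tin. Belongs on the lower step. May be absent
- light3: closed round sample tin with a cream lid, standing upright on the bench: 54 mm in diameter, 70 mm tall, straight sides, about 0.14 kg; origin at the centre of its underside, z axis up along the tin. Belongs on the lower step. May be absent
- cup: white open cup, 76 mm across, 75 mm tall, bystander; origin at the centre of its underside
- bowl: blue cupping bowl, 110 mm across, 50 mm tall, bystander; origin at the centre of its underside
- spoon: steel spoon with a wooden handle lying on the bench, about 160 mm long, bystander; origin near its middle, x axis along it
There are look-alikes about, which are no part of the job. What is shaped like the light1 but pink or purple is not meant.

How it is judged:
On the way, in this order (a step that is already met when the one before it is completed fails the run):
1. the yellow key is pressed fully (value of joint key_yellow above 0.0045 m), for 0.05 s.
2. all tins stand in their two rows, let go (x of dark1 in the frame of rack_upper between -0.014 and 0.014 m and y of dark1 in the frame of rack_upper between -0.1 and 0.1 m and z of dark1 in the frame of rack_upper between -0.006 and 0.006 m and angle between each of dark1, dark2, dark3, light1, light2, light3's own z axis and vertical below 0.12 rad and linear speed of each of dark1, dark2, dark3, light1, light2, light3 below 0.03 m/s and contact force between each of dark1, dark2, dark3, light1, light2, light3 and the fingers below 0.1 N and (horizontal distance between dark1 and dark2 below 0.074 m or horizontal distance between dark1 and dark3 below 0.074 m) and x of dark2 in the frame of rack_upper between -0.014 and 0.014 m and y of dark2 in the frame of rack_upper between -0.1 and 0.1 m and z of dark2 in the frame of rack_upper between -0.006 and 0.006 m and (horizontal distance between dark2 and dark1 below 0.074 m or horizontal distance between dark2 and dark3 below 0.074 m) and x of dark3 in the frame of rack_upper between -0.014 and 0.014 m and y of dark3 in the frame of rack_upper between -0.1 and 0.1 m and z of dark3 in the frame of rack_upper between -0.006 and 0.006 m and (horizontal distance between dark3 and dark1 below 0.074 m or horizontal distance between dark3 and dark2 below 0.074 m) and x of light1 in the frame of rack_lower between -0.014 and 0.014 m and y of light1 in the frame of rack_lower between -0.1 and 0.1 m and z of light1 in the frame of rack_lower between -0.006 and 0.006 m and (horizontal distance between light1 and light2 below 0.074 m or horizontal distance between light1 and light3 below 0.074 m) and x of light2 in the frame of rack_lower between -0.014 and 0.014 m and y of light2 in the frame of rack_lower between -0.1 and 0.1 m and z of light2 in the frame of rack_lower between -0.006 and 0.006 m and (horizontal distance between light2 and light1 below 0.074 m or horizontal distance between light2 and light3 below 0.074 m) and x of light3 in the frame of rack_lower between -0.014 and 0.014 m and y of light3 in the frame of rack_lower between -0.1 and 0.1 m and z of light3 in the frame of rack_lower between -0.006 and 0.006 m and (horizontal distance between light3 and light1 below 0.074 m or horizontal distance between light3 and light2 below 0.074 m)), for 0.3 s.
3. the green key is pressed fully (value of joint key_green above 0.0045 m), for 0.05 s.
4. the red key is pressed fully (value of joint key_red above 0.0045 m), for 0.05 s.
At the end, for the whole second after the job is handed in: All tins stand upright (within 0.12 rad) and at rest on their steps, brown lids on the upper and cream lids on the lower, centres within 14 mm of the stripe, each with a neighbour of its kind whose centre is less than 74 mm away; all keys are up again (all of step 2 and value of joint each of key_yellow, key_green, key_red below 0.0015 m); the robot touches nothing.
It fails at once if two keys are down at once (value of joint each of key_yellow, key_green above 0.003 m or value of joint each of key_yellow, key_red above 0.003 m or value of joint each of key_green, key_red above 0.003 m).
It fails at once if the green or red key is pressed while a tin is still on the bench (value of joint any of key_green, key_red above 0.0045 m and height (world z) of any of dark1, dark2, dark3, light1, light2, light3 below 0.015 m).
It fails at once if the cup, bowl or spoon is displaced by more than 40 mm (distance of any of cup, bowl, spoon from where it was at the start of the episode above 0.04 m).
Of dark1, dark2, dark3 only 2 to 3 are there at a start; the rules pass over those that are not, and their reading is None.
Of light1, light2, light3 only 2 to 3 are there at a start; the rules pass over those that are not, and their reading is None.
At some moment in a run one of dark1, dark2, dark3, light1, light2, light3 may be knocked a few centimetres aside while the robot is not near it.
It also fails if it takes over 210 s, if anything falls off the work surface, if the arm or the gripper's body presses on something with over 40 N, if the wrist force passes 120 N, or if a joint passes its speed limit or range.

ROBOT

A 7-joint arm with a two-finger parallel gripper is mounted at the origin on the work surface. World frame = base frame: x ahead of the robot, y to its left, z up, the work surface at z = 0. Lengths are in m, angles in rad, forces in N, time in s.
With the tool pointing down it reaches from about 0.4 to 0.85 m from the base axis. Payload 4.5 kg.
Tool frame: the origin (TCP) lies midway between the tips of the shut fingers; the grasp point (between the pads) lies 19 mm behind it; x points along the fingers, y is the direction in which the jaws open and shut, and the axes are right-handed (so a half turn about x gives the same grasp; the last joint's range is limited). The gripper opens to 85 mm and grips with 20 to 120 N. Pads are 22 mm wide; open, the fingers measure 114 mm over their backs; the gripper's body (76 mm by 85 mm) begins 54 mm behind the grasp point. The pads swing forward as they close: fully open they stand 13 mm farther back than shut.
Start: joints at [1.194, 0.689, -0.195, 1.565, 0.157, 0.902, -0.215], TCP at [0.25, -0.573, 0.211] pointing down, gripper open.
Joint ranges: [-3.01, 3.01], [-0.46, 2.08], [-1.47, 1.51], [0.13, 2.56], [-1, 4.14], [0.04, 2.09], [-2.66, 2.66]. Speed limits (rad/s): [2.57, 2.57, 3.14, 3.14, 3.14, 3.14, 3.14].

INTERFACE

Orientations are given as a 3x3 rotation matrix whose columns are the frame's x, y, z axes.
In Python, from cell import env gives the robot as it stands. The module is installed in compiled form; this text tells all that it offers.
- The arm moves only by the shell command python3 -m handwheel 'ROWS' [OPENING] [FORCE]. ROWS is text: rows parted by semicolons, each of 4 numbers parted by spaces: the shift along the tool's x, y, z in m, then the turn about the tool's x in rad. In form: dx dy dz yaw; .... A call has 1 to 8 rows; each row shifts and turns the commanded pose from where the row before left it, along the tool's axes as they then stand; what a row does not reach is not made up. A row lasts 1/8 s, in which the tool goes at most 62.5 mm and 10.7 degrees, less where a joint would pass 70% of its speed; a pose out of reach is approached as far as the arm can. A call is refused whole if a number of a shift passes 0.0625 or a number of a turn 0.188, either way. A call with a gripper value outside its range is refused whole. OPENING is the finger opening in m, from 0 to 0.0854, set as the call begins (- or left out, the last holds). The fingers move at their own pace and stop on an object; FORCE is the grip in N (left out, the last holds). Time passes only in rows, so rows that do not move let the fingers close. It gives the time, the measured TCP pose, the force and the opening at its end, in the units of the state.
- env.read_state(): the state, without advancing time (a new reading comes with each control period).
- env.capture(name): name is "scene" or "top" or "wrist"; returns the picture (420x560x3 uint8, red, green, blue); there is no depth.
- env.camera_model(name): a dict with "fx", "fy", "cx", "cy" (pixels), "dist_coeffs" ([k1, k2, p1, p2, k3] as OpenCV has them; the pictures are not rectified), "rvec" (rotation vector, rad) and "tvec" (3), from world to camera coordinates, as OpenCV has them; the wrist camera has in their place "mount" (4x4, takes a point from camera to tool coordinates, whose origin is the TCP and whose axes are the tool frame's). Camera axes: x right, y down, z forward; pixel columns grow to the right and rows downward; lengths in m; the calibration is good to about 2 mm. A picture is of the moment at which its call begins: read the wrist's pose just before it. camera_model takes no time and is no camera call.
- env.close_job(): hands the job in, once; it reports no verdict.
The state is a dict: "clock": time; "joint_pos": joint angles; "joint_velocities": joint speeds; "joint_torque": joint torques, N m; "ee_pos": TCP position; "tcp_rot": TCP orientation; "force": force on the tool from outside, world axes, zero at the start; "moment": the same for the moment, N m; "finger_gap": finger opening in m.
Only numpy, scipy, OpenCV 4.12 (cv2) and the standard library are available. Lean on these libraries where they do the work, as an engineer would, in place of code of your own. Each camera call takes 0.05 s, during which the arm holds its last target. There are 200 camera calls.

## Working session

There is one attempt and no reset: what is moved stays moved. The work goes in short steps, Python scripts to look and compute and a shell command to move; the robot and the scene stay as the last step left them, time stands still between calls to the robot, and variables do not carry over. Pictures are saved under pics/ and viewed, about 12 in all and at most 16, crops included, and the job is handed in when it is done.

```bash
mkdir -p pics
cat > h.py <<'E'
import numpy as np, cv2
from cell import env
def save(cam,name):
    s=env.read_state(); im=env.capture(cam); cv2.imwrite('pics/'+name,im[:,:,::-1]); return s,im
def ray(cam,uv,s=None):
    m=env.camera_model(cam); K=np.array([[m['fx'],0,m['cx']],[0,m['fy'],m['cy']],[0,0,1]])
    p=cv2.undistortPoints(np.array(uv,float).reshape(-1,1,2),K,np.array(m['dist_coeffs']))[:,0]
    d=np.c_[p,np.ones(len(p))]
    if 'mount' in m:
        M=np.array(m['mount']); R=np.array(s['tcp_rot'])@M[:3,:3]; o=np.array(s['tcp_rot'])@M[:3,3]+np.array(s['ee_pos'])
        return o,d@R.T
    R=cv2.Rodrigues(np.array(m['rvec'],float))[0]; return -R.T@np.array(m['tvec']).ravel(),d@R
def onz(cam,uv,z,s=None):
    o,d=ray(cam,uv,s); t=(z-o[2])/d[:,2]; return o+d*t[:,None]
E
python3 - <<'E'
from h import *
s,_=save('top','top0.png'); save('scene','scene0.png')
print({k:np.round(v,3).tolist() for k,v in s.items()})
E
```

```text
{'clock': 0.0, 'joint_pos': [1.194, 0.69, -0.194, 1.566, 0.157, 0.902, -0.215], 'joint_velocities': [-0.001, -0.002, 0.001, -0.001, 0.001, 0.0, -0.001], 'joint_torque': [0.001, -53.961, -1.266, -15.855, 0.009, 0.009, -0.0], 'ee_pos': [0.249, -0.572, 0.21], 'tcp_rot': [[-0.001, 0.399, -0.917], [0.002, -0.917, -0.399], [-1.0, -0.002, 0.0]], 'force': [-0.456, -0.364, -0.088], 'moment': [-0.075, 0.018, -0.016], 'finger_gap': 0.085}
```

View pics/top0.png

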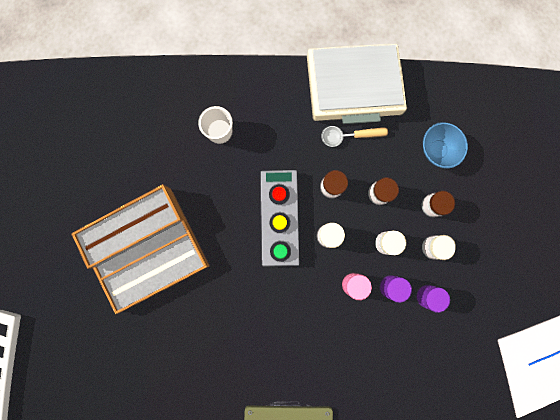

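View pics/scene0.png

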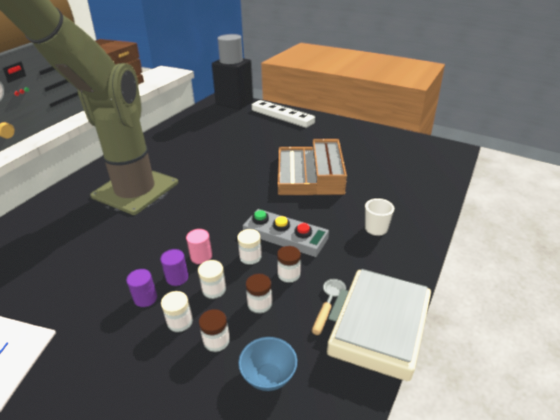

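Top view: brown lids at about (335,183), (385,190) and (441,203); cream lids at (331,235), (391,242) and (440,247). The pink/purple look-alikes at (358,287), (398,289) and (436,299) are not meant. Red key is at (279,194), yellow (280,223), green (280,251), and the rack is around (140,248).

```bash
cat > m.py <<'E'
from h import *
def blobs(im,amin=60):
    hsv=cv2.cvtColor(im,cv2.COLOR_RGB2HSV); H,S,V=cv2.split(hsv.astype(int)); r=[]
    M={'brown':((H<14))&(S>130)&(V>40)&(V<130),'cream':(H>15)&(H<40)&(S>15)&(S<90)&(V>200),
     'yellow':(H>22)&(H<35)&(S>180)&(V>150),'green':(H>45)&(H<85)&(S>150)&(V>110),'red':((H<6)|(H>174))&(S>180)&(V>140)}
    for k,m in M.items():
        n,_,st,c=cv2.connectedComponentsWithStats(cv2.morphologyEx(m.astype('uint8'),cv2.MORPH_OPEN,np.ones((3,3))))
        for i in range(1,n):
            if st[i,4]>=amin: r.append((k,c[i],st[i]))
    return r
E
python3 - <<'E'
from m import *
im=cv2.imread('pics/top0.png')[:,:,::-1].copy()
for k,c,st in blobs(im):
    z=.07 if k in('brown','cream') else .052
    print(k,c.round(1),st, onz('top',[c],z)[0].round(4))
def pr(n,uv,z): print(n,onz('top',uv,z).round(4).tolist())
pr('upper stripe ends',[[87,247],[168,207]],.06); pr('lower',[[113,293],[195,252]],.03)
pr('base',[[289,412]],0);pr('bystand',[[216,125],[445,146],[357,133],[357,80]],.03)
pr('corner',[[73,235],[164,186],[207,267],[117,313]],.05)
cv2.imwrite('pics/crop.png',cv2.hconcat([cv2.resize(im[:,:,::-1][160:320,60:220],(380,380),interpolation=2),cv2.resize(im[:,:,::-1][160:320,300:470],(404,380),interpolation=2)]))
m=env.camera_model('top');print(m['tvec'],m['fx'])
E
```

```text
brown [335.2 182.1] [323 171  24  24 412] [ 0.6217 -0.0934  0.07  ]
brown [385.5 189.8] [374 179  24  23 435] [ 0.6065 -0.2066  0.07  ]
brown [442.1 202.7] [430 191  25  24 466] [ 0.5798 -0.3368  0.07  ]
brown [126.  226.5] [ 86 205  81  44 307] [0.515  0.3724 0.07  ]
cream [431.4   7.1] [424   0  16  14  92] [ 1.0599 -0.3336  0.07  ]
cream [389.3  15.6] [382  12  14   9  75] [ 1.0295 -0.2269  0.07  ]
cream [402.4  22.8] [398  16  10  14  62] [ 1.012  -0.2582  0.07  ]
cream [494.6  28.6] [486  22  16  12  77] [ 1.0148 -0.4946  0.07  ]
cream [39.1 43.1] [34 36 11 15 74] [0.9625 0.631  0.07  ]
yellow [279.4 222.2] [273 216  14  14 160] [0.5317 0.0293 0.052 ]
green [279.9 250.9] [274 244  13  15 155] [0.4674 0.0271 0.052 ]
red [278.7 193.4] [272 187  14  14 160] [0.5965 0.0319 0.052 ]
upper stripe ends [[0.4666, 0.4671, 0.06], [0.5611, 0.2806, 0.06]]
lower [[0.3611, 0.4133, 0.03], [0.461, 0.2219, 0.03]]
base [[0.087, -0.0005, 0.0]]
bystand [[0.7599, 0.1825, 0.03], [0.7206, -0.3641, 0.03], [0.746, -0.1506, 0.03], [0.8778, -0.1523, 0.03]]
corner [[0.4932, 0.5078, 0.05], [0.6101, 0.2946, 0.05], [0.4285, 0.1899, 0.05], [0.3185, 0.3947, 0.05]]
[0.02543639 0.56661222 0.94510528] 419.40567702234534
```

View pics/crop.png

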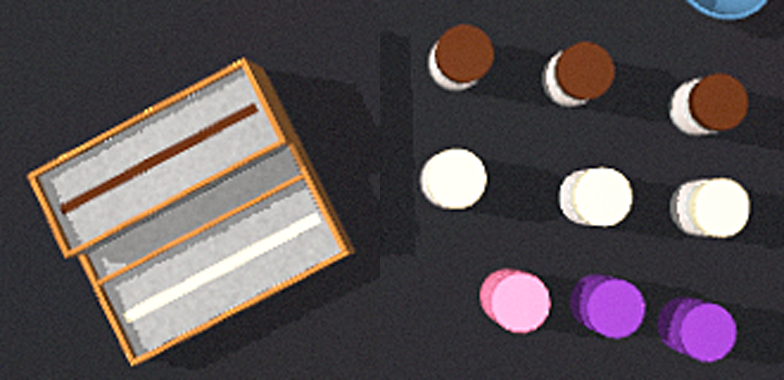

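```bash
cat > g.py <<'E'
from h import *
def stripes(im):
    hsv=cv2.cvtColor(im,cv2.COLOR_RGB2HSV).astype(int); H,S,V=hsv[...,0],hsv[...,1],hsv[...,2]
    for n,m,z in(('upper',(H<14)&(S>130)&(V>40)&(V<130),.06),('lower',(V>215)&(S<80)&(H>10)&(H<45),.03)):
        m=m.astype('uint8'); box=np.zeros_like(m)
        cv2.fillPoly(box,[np.array([[80,235],[164,190],[202,267],[117,308]])],1)
        k,L,st,c=cv2.connectedComponentsWithStats(m*box); i=1+st[1:,4].argmax()
        p=np.argwhere(L==i)[:,::-1]; w=onz('top',p,z)[:,:2]; mu=w.mean(0); d=np.linalg.svd(w-mu,full_matrices=False)[2][0]
        t=(w-mu)@d; mid=mu+d*(t.max()+t.min())/2; d*=np.sign(d[1])
        print(n,len(p),'mid',mid.round(4),'len',np.ptp(t).round(3),'head_x',np.degrees(np.arctan2(-d[0],d[1])).round(2))
def lids(im,zz=.07,roi=(305,150,480,265)):
    x0,y0,x1,y1=roi; sub=im[y0:y1,x0:x1]; hsv=cv2.cvtColor(sub,cv2.COLOR_RGB2HSV).astype(int); H,S,V=hsv[...,0],hsv[...,1],hsv[...,2]; out=[]
    for n,m in(('brown',(H<14)&(S>130)&(V>40)&(V<150)),('cream',(V>228)&(S<60))):
        k,L,st,c=cv2.connectedComponentsWithStats(cv2.morphologyEx(m.astype('uint8'),cv2.MORPH_OPEN,np.ones((5,5))))
        for i in range(1,k):
            if st[i,4]>120:
                out.append((n,c[i]+[x0,y0])); print(n,(c[i]+[x0,y0]).round(1),st[i,2:],onz('top',[c[i]+[x0,y0]],zz)[0,:2].round(4))
    return out
RM=np.radians(27.5)
def go(x,y,z=None,s=None):
    s=s or env.read_state(); p=np.array(s['ee_pos']); R=np.array(s['tcp_rot'])
    d=np.array([x,y,p[2] if z is None else z])-p
    print('tcp',p.round(4),'head',np.degrees(np.arctan2(R[1,1],R[0,1])).round(2),'tilt',R[2].round(3),'shift dx dy dz mm',(1000*R.T@d).round(1))
E
python3 - <<'E'
from g import *
im=cv2.imread('pics/top0.png')[:,:,::-1].copy()
stripes(im); lids(im)
E
python3 -m handwheel '0 0 0 -0.182;0 0 0 -0.182;0 0 0 -0.182;0 0 0 -0.182;0 0 0 -0.182;0 0 0 -0.182;0 0 0 -0.182;0 0 0 -0.182' 0
python3 -m handwheel '0 0 0 -0.184;0 0 0 0'
python3 -c "
from g import *
go(.5317,.0293,.10)"
```

```text
upper 310 mid [0.5155 0.376 ] len 0.211 head_x 28.55
lower 516 mid [0.412  0.3193] len 0.216 head_x 28.64
brown [335.3 182.2] [ 24  24 462] [ 0.6214 -0.0935]
brown [385.9 189.3] [ 25  23 465] [ 0.6077 -0.2075]
brown [442.  202.6] [ 25  24 472] [ 0.5799 -0.3368]
cream [330.7 234.7] [ 26  24 511] [ 0.5048 -0.0839]
cream [393.1 242.4] [ 23  24 453] [ 0.4895 -0.2231]
cream [443. 247.] [ 23  23 441] [ 0.4801 -0.3375]
clock: 1.1
ee_pos: [0.2492, -0.5727, 0.2107]
tcp_rot: [[-0.001, 0.955, 0.297], [0.001, 0.297, -0.955], [-1.0, -0.0, -0.001]]
force: [0.3, 0.2, 0.0]
finger_gap: 0.0
clock: 1.35
ee_pos: [0.2492, -0.5728, 0.2106]
tcp_rot: [[-0.0, 0.888, 0.46], [0.001, 0.46, -0.888], [-1.0, 0.001, -0.001]]
force: [0.5, -0.1, -0.5]
finger_gap: -0.0001
tcp [ 0.2492 -0.5728  0.2106] head 27.38 tilt [-1.     0.001 -0.001] shift dx dy dz mm [ 111.3  527.6 -404.6]
```

```bash
python3 -m handwheel '0 .0335 -.0246 -.021;0 .0335 -.0246 0;0 .0335 -.0246 0;0 .0335 -.0246 0;0 .0335 -.0246 0;0 .0335 -.0246 0;0 .0335 -.0246 0;0 .0335 -.0246 0'>/dev/null
python3 -m handwheel '0 .0335 -.0246 0;0 .0335 -.0246 0;0 .0335 -.0246 0;0 .0335 -.0246 0;0 .0335 -.0246 0;0 .0335 -.0246 0;0 .0335 -.0246 0;0 .0335 -.0246 0'>/dev/null
python3 -m handwheel '0 0 0 0;0 0 0 0'
python3 - <<'E'
from g import *
s,im=save('wrist','w1.png'); go(.5317,.0293,.07,s)
E
```

```text
clock: 3.6
ee_pos: [0.5309, 0.0284, 0.2109]
tcp_rot: [[-0.001, 0.878, 0.478], [-0.001, 0.478, -0.878], [-1.0, -0.002, 0.001]]
force: [0.8, -0.1, -0.0]
finger_gap: 0.0002
tcp [0.5309 0.0284 0.2109] head 28.57 tilt [-1.    -0.002  0.001] shift dx dy dz mm [140.9   1.4  -0.5]
```

View pics/w1.png

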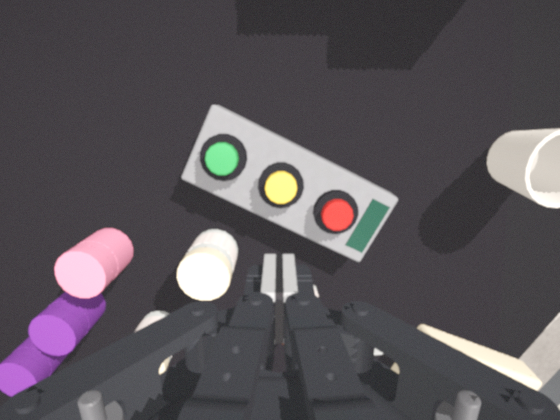

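The wrist view shows green (222,158), yellow (281,187) and red (338,214). I'll cross-check the keys against the top view.

```bash
python3 - <<'E'
from g import *
s=env.read_state()
print(onz('wrist',[[281,187],[222,158],[338,214]],.052,s).round(4))
E
python3 -m handwheel '.05 0 0 0;.05 0 0 0;.035 0 0 0;0 0 0 0'
python3 -m handwheel '.012 0 0 0;.010 0 0 0;.008 0 0 0;.002 0 0 0;0 0 0 0;0 0 0 0'
```

```text
[[0.5329 0.0291 0.052 ]
 [0.4691 0.0271 0.052 ]
 [0.5972 0.0322 0.052 ]]
clock: 4.15
ee_pos: [0.5292, 0.0272, 0.0743]
tcp_rot: [[-0.006, 0.878, 0.478], [-0.002, 0.478, -0.878], [-1.0, -0.006, -0.001]]
force: [0.5, -0.1, 0.9]
finger_gap: 0.0002
clock: 4.9
ee_pos: [0.5317, 0.0294, 0.0444]
tcp_rot: [[0.001, 0.877, 0.48], [0.0, 0.48, -0.877], [-1.0, 0.0, 0.0]]
force: [0.6, 1.0, -0.2]
finger_gap: -0.0001
```

No force reading at z=0.0444, so I'll look.

Run:
```python
from g import *
s,im=save('scene','s1.png'); print(s['clock'],s['force'],s['moment'],s['ee_pos'],s['joint_torque'])
a=im[180:300,200:360,::-1]; s,w=save('wrist','w2.png')
cv2.imwrite('pics/c2.png',cv2.hconcat([cv2.resize(a,(420,315),interpolation=2),cv2.resize(w[:,:,::-1],(375,315))]))
print(s['force'])
```

```text
4.9 [ 0.63469571  0.9923938  -0.24026247] [-0.00141966  0.06227208  0.00498383] [0.53168606 0.02936524 0.04443618] [-2.48777174e-02 -5.12334609e+01 -4.03932273e+00 -6.88461900e+00
  5.44211827e-03  2.08838719e-03  2.52014495e-06]
[-0.7003706   1.15129334  0.18016184]
```

View pics/c2.png

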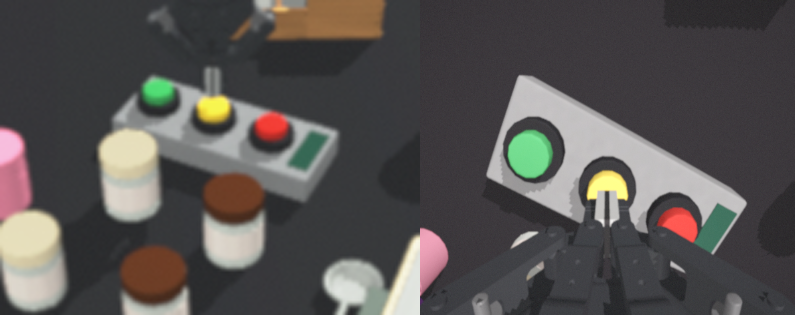

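The tip sits just at the cap and hasn't pressed it. I'll go lower in small steps and watch the force.

```bash
for i in 1 2; do :; done
python3 -m handwheel '.002 0 0 0;.002 0 0 0;0 0 0 0' | grep -E 'pos|force'
python3 -m handwheel '.001 0 0 0;.001 0 0 0;0 0 0 0' | grep -E 'pos|force'
python3 -m handwheel '.001 0 0 0;.001 0 0 0;0 0 0 0' | grep -E 'pos|force'
```

```text
ee_pos: [0.5313, 0.0293, 0.04]
force: [-0.6, -0.0, -0.3]
ee_pos: [0.5314, 0.0293, 0.0381]
force: [-0.0, -0.7, 0.2]
ee_pos: [0.5314, 0.0292, 0.0361]
force: [-0.3, 0.2, -0.2]
```

Run:
```python
from g import *
m=env.camera_model('wrist'); M=np.array(m['mount']); C=np.linalg.inv(M)
K=np.array([[m['fx'],0,m['cx']],[0,m['fy'],m['cy']],[0,0,1]])
for x in(0,-.01,-.02,-.03):
    print(x,cv2.projectPoints((C@[x,0,0,1])[:3].reshape(1,3),np.zeros(3),np.zeros(3),K,np.array(m['dist_coeffs']))[0].ravel().round(1))
s,im=save('wrist','w3.png'); b,bi=save('scene','s3.png'); print(s['force'],s['ee_pos'],s['finger_gap'])
cv2.imwrite('pics/c3.png',cv2.hconcat([cv2.resize(bi[185:265,230:340,::-1],(413,300),interpolation=2),cv2.resize(im[190:330,200:380,::-1],(386,300),interpolation=2)]))
```

```text
0 [277.7 254.3]
-0.01 [277.6 262.5]
-0.02 [277.5 271.8]
-0.03 [277.5 282.3]
[-0.2947551   0.1552499  -0.17608834] [0.53141528 0.02924492 0.03609218] 0.00022499795450570242
```

View pics/c3.png

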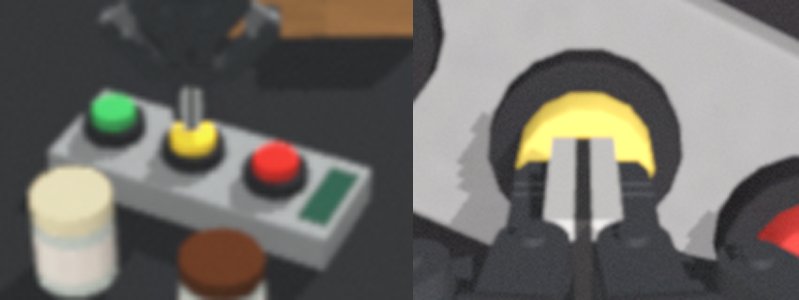

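Run:
```python
from g import *
m=env.camera_model('wrist'); C=np.linalg.inv(np.array(m['mount']))
print('tip depth',(C@[0,0,0,1])[:3],m['fx'],'key depth',m['fx']*.032/65.5, m['fx']*.048/(170*180/386+.0))
m=env.camera_model('scene');K=np.array([[m['fx'],0,m['cx']],[0,m['fy'],m['cy']],[0,0,1]])
for z in(.036,.046,.052,.06):
    print(z,cv2.projectPoints(np.array([[.5314,.0292,z]]),np.array(m['rvec']),np.array(m['tvec']),K,np.array(m['dist_coeffs']))[0].ravel().round(1))
for n in('scene0','s3'):
    im=cv2.imread(f'pics/{n}.png'); h=cv2.cvtColor(im,cv2.COLOR_BGR2HSV).astype(int)
    k=(h[...,0]>22)&(h[...,0]<35)&(h[...,1]>150)&(h[...,2]>110); k[:200]=0;k[250:]=0;k[:,:260]=0;k[:,310:]=0
    p=np.argwhere(k);print(n,len(p),p.min(0),p.max(0))
```

```text
tip depth [-0.00062961  0.02354088  0.17638894] 332.1079142272646 key depth 0.16225119473698424 0.20108808610466533
0.036 [280.9 223.7]
0.046 [280.8 220.7]
0.052 [280.8 219. ]
0.06 [280.8 216.6]
scene0 99 [217 275] [226 287]
s3 83 [218 275] [226 287]
```

Scene view suggests the tip (≈row 219) is really at about 0.052, higher than reported. I'll measure that offset from the masks and keep lowering gently.

```bash
python3 - <<'E'
from m import *
for n in('w1','w3'):
    im=cv2.imread(f'pics/{n}.png')[:,:,::-1].copy()
    for k,c,st in blobs(im):
        if k in('yellow','green','red') : print(n,k,c.round(1),st)
E
python3 -m handwheel '.001 0 0 0;.001 0 0 0;0 0 0 0' | grep -E 'pos|force'
python3 -m handwheel '.001 0 0 0;.001 0 0 0;0 0 0 0' | grep -E 'pos|force'
python3 - <<'E'
from m import *
for c in('wrist','scene'):
    s,im=save(c,c+'4.png')
    for k,cc,st in blobs(im,20):
        if k in('yellow','green','red') : print(c,k,cc.round(1),st)
E
```

```text
w3 red [375.9 293.7] [363 286  27  16 218]
ee_pos: [0.5314, 0.0293, 0.0341]
force: [0.6, -0.8, 0.2]
ee_pos: [0.5315, 0.0293, 0.0321]
force: [0.2, 0.2, -0.3]
wrist red [382.3 295.7] [368 289  32  16 241]
scene yellow [279.7 223.4] [276 222   8   4  30]
scene green [259.6 214.9] [255 212  10   7  60]
scene red [13.8 69. ] [ 9 66 11  7 45]
scene red [302.9 228.2] [298 224  11   9  80]
```

```bash
python3 -m handwheel '.001 0 0 0;.001 0 0 0;0 0 0 0' | grep -E 'pos|force'
python3 -m handwheel '.001 0 0 0;.001 0 0 0;0 0 0 0' | grep -E 'pos|force'
python3 - <<'E'
from m import *
s,b=save('scene','s5.png'); t,w=save('wrist','w5.png')
cv2.imwrite('pics/c5.png',cv2.hconcat([cv2.resize(b[185:265,230:340,::-1],(413,300),interpolation=2),cv2.resize(w[190:330,200:380,::-1],(386,300),interpolation=2)]))
w1=cv2.imread('pics/w1.png'); h=cv2.cvtColor(w1,cv2.COLOR_BGR2HSV)
P=[]
for uv in((222,158),(281,187),(338,214)):
    hh=int(h[uv[1],uv[0],0]); msk=(np.abs((h[...,0].astype(int)-hh+90)%180-90)<8)&(h[...,1]>120)&(h[...,2]>110); n,L,st,c=cv2.connectedComponentsWithStats(msk.astype('uint8')); i=L[uv[1],uv[0]]; P.append(c[i]);print(c[i],st[i])
class S(dict):pass
s0=dict(ee_pos=[.5309,.0284,.2109],tcp_rot=[[-0.001,0.878,0.478],[-0.001,0.478,-0.878],[-1,-0.002,0.001]])
q=onz('wrist',P,.052,s0);print(q.round(4),np.linalg.norm(q[2]-q[0]))
E
```

```text
ee_pos: [0.5315, 0.0293, 0.0302]
force: [-0.8, 0.6, 2.2]
ee_pos: [0.5316, 0.0293, 0.0282]
force: [-0.2, -0.4, 3.8]
[279.51362592 209.51196309] [     0      0    560    420 235140]
[279.49999787 209.51783488] [     0      0    560    420 235017]
[336.81301775 214.45088757] [321 198  33  33 845]
[[0.5429 0.0088 0.052 ]
 [0.5429 0.0088 0.052 ]
 [0.5965 0.032  0.052 ]] 0.05837176605069995
```

View pics/c5.png

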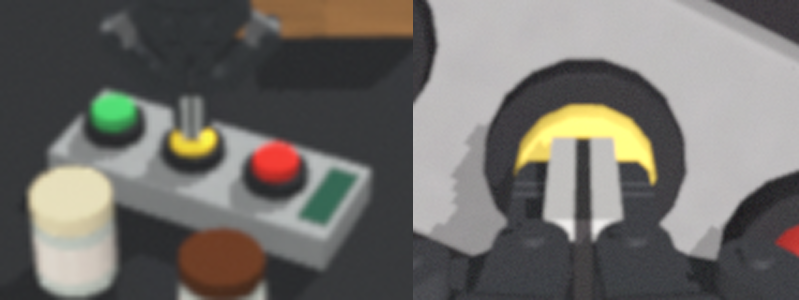

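Contact begins near a reading of 0.032, so the reported TCP height is about 20 mm below the actual one. I'll keep pressing until it bottoms.

```bash
python3 -m handwheel '.001 0 0 0;.001 0 0 0;0 0 0 0' | grep -E 'pos|force'
python3 -m handwheel '.0005 0 0 0;.0005 0 0 0;0 0 0 0' | grep -E 'pos|force'
python3 -m handwheel '.0005 0 0 0;.0005 0 0 0;0 0 0 0' | grep -E 'pos|force'
```

```text
ee_pos: [0.5315, 0.0292, 0.0262]
force: [-0.2, -0.4, 4.1]
ee_pos: [0.5316, 0.0293, 0.0259]
force: [-2.6, 0.5, 11.8]
ee_pos: [0.5316, 0.0293, 0.0257]
force: [-3.8, -1.3, 20.2]
```

Bottomed at 20 N, so yellow is fully pressed. I'll retreat and go above the first brown tin with the gripper open.

```bash
python3 -m handwheel '-.02 0 0 0;-.06 0 0 0;-.06 0 0 0;0 0 0 0' .0854 | grep -E 'pos|force'
python3 -c "
from g import *
go(.6214,-.0935,.14)"
```

```text
ee_pos: [0.5345, 0.0302, 0.1681]
force: [-0.4, 0.5, -0.2]
tcp [0.5345 0.0302 0.1681] head 28.68 tilt [-1.     0.008  0.002] shift dx dy dz mm [ 28.6  16.6 150.2]
```

```bash
python3 -m handwheel '.0 .004 .0375 0;.0 .004 .0375 0;.01 .004 .0375 0;.016 .004 .0375 0;0 0 0 0;0 0 0 0' | grep -E 'pos|force|clock'
python3 - <<'E'
from m import *
s,w=save('wrist','w6.png'); print(s['ee_pos'])
cv2.imwrite('pics/w6m.png',w[:,:,::-1])
E
```

```text
clock: 10.3
ee_pos: [0.6166, -0.0937, 0.1371]
force: [-0.6, 0.3, 0.6]
[ 0.6165548  -0.09367024  0.13706405]
```

View pics/w6.png

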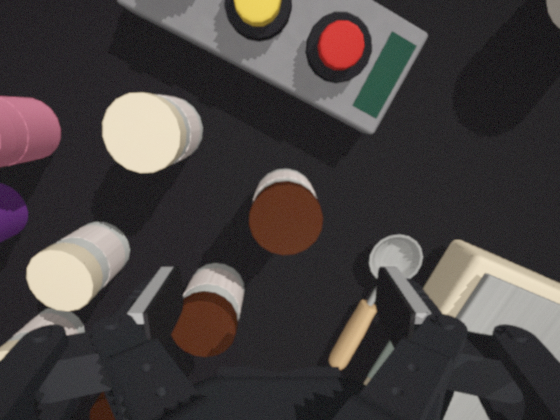

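The wrist view shows brown lids at (286,217) and (205,325) and cream ones at (145,132) and (62,275). The lid's size fits the reported camera height, so the actual fingertips sit about 20 mm behind the stated TCP. I'll allow for that.

```bash
cat >> g.py <<'E'
def wl(kind,name,tgt=None,look=None):
    """lid nearest to the tool axis in the wrist view -> world xy; prints shift of TCP"""
    s,im=save('wrist',name); h=cv2.cvtColor(im,cv2.COLOR_RGB2HSV).astype(int); H,S,V=h[...,0],h[...,1],h[...,2]
    m=((H<16)&(S>110)&(V>35)&(V<150)) if kind=='brown' else ((H>10)&(H<35)&(V>215)&(S<75))
    n,L,st,c=cv2.connectedComponentsWithStats(cv2.morphologyEx(m.astype('uint8'),cv2.MORPH_OPEN,np.ones((7,7))))
    best=None
    for i in range(1,n):
        if st[i,4]>1500:
            (u,v),r=cv2.minEnclosingCircle(np.argwhere(L==i)[:,::-1].astype(np.float32)); p=onz('wrist',[[u,v]],.07,s)[0]
            print(kind,(round(u),round(v)),'r',round(r,1),'cent',c[i].round(),p[:2].round(4))
            d=np.hypot(*(p[:2]-np.array(s['ee_pos'])[:2]))
            if best is None or d<best[0]: best=(d,p)
    go(best[1][0],best[1][1],.005,s)
E
python3 - <<'E'
from g import *
wl('brown','w7.png')
E
```

```text
brown (285, 219) r 37.2 cent [284. 219.] [ 0.6223 -0.0932]
brown (203, 324) r 33.6 cent [205. 325.] [ 0.6079 -0.2041]
tcp [ 0.6168 -0.093   0.1377] head 28.81 tilt [-1.    -0.001 -0.002] shift dx dy dz mm [132.7   4.9   3. ]
```

```bash
python3 -m handwheel '.0 .005 .003 0;.045 0 0 0;.045 0 0 0;.03 0 0 0;.013 0 0 0;0 0 0 0;0 0 0 0' | grep -E 'pos|force|clock'
python3 -m handwheel '0 0 0 0;0 0 0 0;0 0 0 0;0 0 0 0;0 0 0 0' 0.03 40 | grep -E 'force|gap|pos'
python3 -m handwheel '-.01 0 0 0;-.05 0 0 0;-.06 0 0 0;-.06 0 0 0;0 0 0 0;0 0 0 0' | grep -E 'pos|force|clock|gap'
python3 - <<'E'
from g import *
s,w=save('wrist','w8.png')
X=np.array([.878,.479]);Y=np.array([-.479,.878])
U=np.array([.5155,.376]);Lo=np.array([.412,.3193])
for n,o in(('U',U),('L',Lo)):
  for y in(.062,0,-.062): print(n,y,(o+Y*y).round(4))
p=U+Y*.062; go(p[0],p[1],.065)
E
```

```text
clock: 11.28
ee_pos: [0.6247, -0.0946, 0.0067]
force: [0.6, 0.1, 0.4]
ee_pos: [0.6239, -0.0951, 0.0063]
force: [-1.1, -1.2, 6.7]
finger_gap: 0.0529
clock: 12.65
ee_pos: [0.6225, -0.0952, 0.1848]
force: [-0.8, -0.1, -2.4]
finger_gap: 0.0526
U 0.062 [0.4858 0.4304]
U 0 [0.5155 0.376 ]
U -0.062 [0.5452 0.3216]
L 0.062 [0.3823 0.3737]
L 0 [0.412  0.3193]
L -0.062 [0.4417 0.2649]
tcp [ 0.6219 -0.0953  0.1838] head 28.71 tilt [-1.    -0.003 -0.001] shift dx dy dz mm [ 119.   133.5 -526.3]
```

View pics/w8.png

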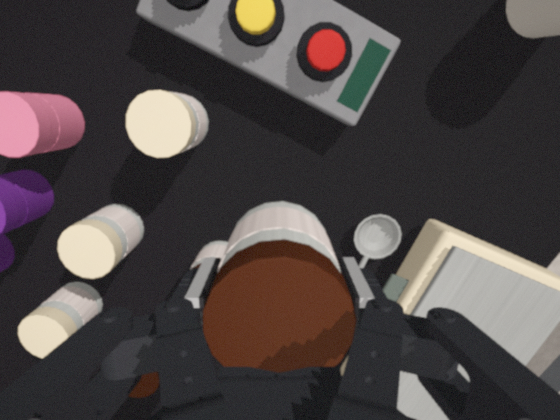

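Brown tin is held upright (lid at (280,305)). Now to the upper step, slot y=+62 mm.

```bash
python3 -m handwheel '0 .0111 -.0439 0;0 .0111 -.0439 0;0 .0111 -.0439 0;0 .0111 -.0439 0;0 .0111 -.0439 0;0 .0111 -.0439 0;0 .0111 -.0439 0;0 .0111 -.0439 0' >/dev/null
python3 -m handwheel '0 .0111 -.0439 0;0 .0111 -.0439 0;0 .0111 -.0439 0;0 .0111 -.0439 0;.03 0 0 0;.03 0 0 0;0 0 0 0;0 0 0 0'  | grep -E 'pos|force|clock|gap'
python3 - <<'E'
from g import *
s,w=save('wrist','w9.png'); go(.4858,.4304,.067,s)
E
```

```text
clock: 14.7
ee_pos: [0.4871, 0.4313, 0.1251]
force: [-0.5, 0.1, -1.8]
finger_gap: 0.0528
tcp [0.4871 0.4313 0.1251] head 28.7 tilt [-1.    -0.001 -0.   ] shift dx dy dz mm [58.1 -1.6  0.1]
```

View pics/w9.png

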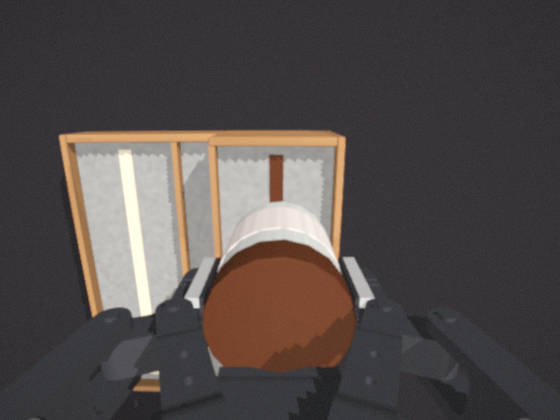

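Stripe at column ~276 lines up with the held tin (~279). Lowering.

```bash
python3 - <<'E'
from g import *
s=env.read_state(); q=onz('wrist',[[276,155],[277,190]],.06,s)[:,:2]-[.5155,.376]
print('rack xy of stripe pts',(q@np.array([[.878,-.479],[.479,.878]])).round(4))
E
python3 -m handwheel '.02 -.0016 0 0;.02 0 0 0;.012 0 0 0;.005 0 0 0;0 0 0 0;0 0 0 0' | grep -E 'pos|force|clock|gap'
```

```text
rack xy of stripe pts [[0.0009 0.1063]
 [0.0015 0.0818]]
clock: 15.5
ee_pos: [0.4861, 0.4309, 0.0688]
force: [0.2, 0.1, -1.0]
finger_gap: 0.0531
```

```bash
python3 -m handwheel '.001 0 0 0;.001 0 0 0;0 0 0 0;0 0 0 0' | grep -E 'pos|force|clock|gap'
python3 -m handwheel '0 0 0 0;0 0 0 0;0 0 0 0' .072 | grep -E 'pos|force|clock|gap'
python3 -m handwheel '-.04 0 0 0;-.06 0 0 0;-.02 0 0 0;0 0 0 0;0 0 0 0'  .0854| grep -E 'pos|force|clock|gap'
python3 - <<'E'
from g import *
s,im=save('top','t1.png'); lids(im); print('--rack');lids(im,.13,(70,170,215,320)); go(.6077,-.2075,.18)
E
```

```text
clock: 16.0
ee_pos: [0.4859, 0.4306, 0.0663]
force: [0.0, 0.6, -0.2]
finger_gap: 0.0533
clock: 16.38
ee_pos: [0.4858, 0.4305, 0.0662]
force: [-0.0, 0.6, 0.1]
finger_gap: 0.0719
clock: 17.0
ee_pos: [0.4853, 0.4294, 0.1847]
force: [0.1, -0.2, 0.1]
finger_gap: 0.0854
brown [385.9 189.4] [ 25  23 464] [ 0.6076 -0.2074]
brown [441.8 202.8] [ 25  24 456] [ 0.5795 -0.3361]
cream [330.7 234.7] [ 26  24 512] [ 0.5048 -0.0839]
cream [392.2 242.4] [ 29  24 485] [ 0.4895 -0.221 ]
cream [443.  247.1] [ 23  23 442] [ 0.4801 -0.3374]
--rack
brown [ 89.7 239.1] [ 24  25 479] [0.4846 0.4291]
tcp [0.4852 0.4294 0.1844] head 28.71 tilt [-1.    -0.003  0.001] shift dx dy dz mm [   5.8 -198.5  617.4]
```

View pics/t1.png

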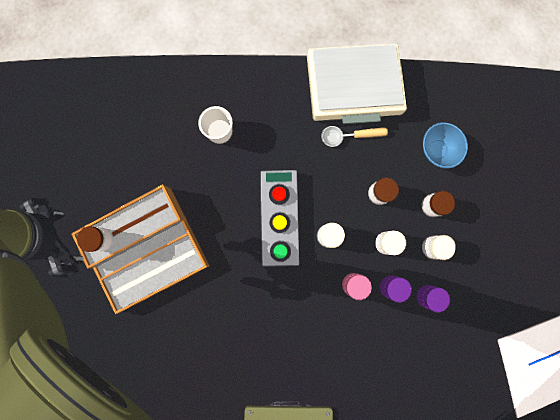

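Brown lid sits on the upper stripe at (90,239), measured 2 mm from its slot; nothing else has moved. On to brown 2.

```bash
python3 -m handwheel '0 -.0142 .0441 0;0 -.0142 .0441 0;0 -.0142 .0441 0;0 -.0142 .0441 0;0 -.0142 .0441 0;0 -.0142 .0441 0;0 -.0142 .0441 0;0 -.0142 .0441 0' >/dev/null
python3 -m handwheel '0 -.0142 .0441 0;0 -.0142 .0441 0;0 -.0142 .0441 0;0 -.0142 .0441 0;0 -.0142 .0441 0;0 -.0142 .0441 0;.04 0 0 0;0 0 0 0'  | grep -E 'clock|gap'
python3 -m handwheel '0 0 0 0;0 0 0 0' >/dev/null
python3 - <<'E'
from g import *
wl('brown','w10.png')
E
```

```text
clock: 19.05
finger_gap: 0.0853
brown (275, 214) r 35.7 cent [275. 213.] [ 0.6083 -0.208 ]
brown (180, 324) r 30.5 cent [188. 328.] [ 0.5845 -0.3338]
tcp [ 0.609  -0.2056  0.1476] head 28.79 tilt [-1.     0.002  0.001] shift dx dy dz mm [142.6  -2.    1.6]
```

```bash
python3 -m handwheel '.0 -.002 .002 0;.045 0 0 0;.045 0 0 0;.035 0 0 0;.016 0 0 0;0 0 0 0;0 0 0 0' | grep -E 'pos|force|clock'
python3 -m handwheel '0 0 0 0;0 0 0 0;0 0 0 0;0 0 0 0' 0.03 40 | grep -E 'force|gap|pos'
python3 -m handwheel '-.01 0 0 0;-.05 0 0 0;-.06 0 0 0;-.06 0 0 0;0 0 0 0;0 0 0 0' | grep -E 'pos|force|clock|gap'
python3 -c "
from g import *
go(.5155,.376,.067)"
```

```text
clock: 20.23
ee_pos: [0.6086, -0.2095, 0.0068]
force: [0.9, -0.4, 0.2]
ee_pos: [0.608, -0.2095, 0.0065]
force: [-1.2, -0.6, 6.2]
finger_gap: 0.0533
clock: 21.48
ee_pos: [0.6061, -0.2095, 0.1847]
force: [-1.0, -0.5, -1.8]
finger_gap: 0.0533
tcp [ 0.6061 -0.2095  0.1847] head 28.71 tilt [-1.    -0.002 -0.   ] shift dx dy dz mm [ 117.6  202.  -557. ]
```

```bash
python3 -m handwheel '0 .0155 -.0428 0;0 .0155 -.0428 0;0 .0155 -.0428 0;0 .0155 -.0428 0;0 .0155 -.0428 0;0 .0155 -.0428 0;0 .0155 -.0428 0;0 .0155 -.0428 0' >/dev/null
python3 -m handwheel '0 .0155 -.0428 0;0 .0155 -.0428 0;0 .0155 -.0428 0;0 .0155 -.0428 0;0 .0155 -.0428 0;.03 0 0 0;0 0 0 0;0 0 0 0'  | grep -E 'pos|force|clock|gap'
python3 -c "
from g import *
go(.5155,.376,.067)"
```

```text
clock: 23.48
ee_pos: [0.5168, 0.3741, 0.1545]
force: [0.9, -0.9, -1.6]
finger_gap: 0.0531
tcp [0.5168 0.3741 0.1545] head 28.63 tilt [-1.    -0.002  0.001] shift dx dy dz mm [87.5 -0.1 -2.4]
```

```bash
python3 -m handwheel '.03 0 -.0025 0;.03 0 0 0;.018 0 0 0;.008 0 0 0;.002 0 0 0;0 0 0 0;0 0 0 0' | grep -E 'pos|force|clock|gap'
python3 -m handwheel '0 0 0 0;0 0 0 0;0 0 0 0' .072 | grep -E 'pos|force|clock|gap'
python3 -m handwheel '-.04 0 0 0;-.06 0 0 0;-.02 0 0 0;0 0 0 0;0 0 0 0'  .0854| grep -E 'pos|force|clock|gap'
python3 - <<'E'
from g import *
s,im=save('top','t2.png'); t=lids(im); print('--rack');lids(im,.13,(70,170,215,320)); go(.5797,-.3365,.15)
E
```

```text
clock: 24.35
ee_pos: [0.5159, 0.3782, 0.068]
force: [-0.4, 0.2, -2.1]
finger_gap: 0.0535
clock: 24.72
ee_pos: [0.5156, 0.3778, 0.0674]
force: [-0.1, 1.1, -0.9]
finger_gap: 0.0717
clock: 25.35
ee_pos: [0.5149, 0.3768, 0.1858]
force: [-0.0, 0.1, -0.0]
finger_gap: 0.0855
brown [442.  202.6] [ 25  24 469] [ 0.5799 -0.3367]
cream [330.7 234.7] [ 26  24 510] [ 0.5049 -0.0839]
cream [392.9 242.3] [ 25  24 460] [ 0.4898 -0.2225]
cream [443.1 247. ] [ 23  23 437] [ 0.4802 -0.3377]
--rack
brown [114.1 225.4] [ 24  25 461] [0.5145 0.3763]
tcp [0.5148 0.3767 0.1854] head 28.71 tilt [-1.    -0.003  0.001] shift dx dy dz mm [  37.  -285.6  656.6]
```

```bash
python3 -m handwheel '0 -.0204 .0469 0;0 -.0204 .0469 0;0 -.0204 .0469 0;0 -.0204 .0469 0;0 -.0204 .0469 0;0 -.0204 .0469 0;0 -.0204 .0469 0;0 -.0204 .0469 0' >/dev/null
python3 -m handwheel '0 -.0204 .0469 0;0 -.0204 .0469 0;0 -.0204 .0469 0;0 -.0204 .0469 0;0 -.0204 .0469 0;0 -.0204 .0469 0;.037 0 0 0;0 0 0 0'  | grep -E 'clock|gap'
python3 -m handwheel '0 0 0 0;0 0 0 0' >/dev/null
python3 - <<'E'
from g import *
wl('brown','w11.png')
E
```

```text
clock: 27.4
finger_gap: 0.085
brown (274, 214) r 35.1 cent [275. 214.] [ 0.5811 -0.339 ]
tcp [ 0.5815 -0.3345  0.1516] head 28.8 tilt [-1.     0.002  0.001] shift dx dy dz mm [146.6  -2.8   3.6]
```

```bash
python3 -m handwheel '.0 -.003 .002 0;.045 0 0 0;.045 0 0 0;.037 0 0 0;.018 0 0 0;0 0 0 0;0 0 0 0' | grep -E 'pos|force|clock'
python3 -m handwheel '0 0 0 0;0 0 0 0;0 0 0 0;0 0 0 0' 0.03 40 | grep -E 'force|gap|pos'
python3 -m handwheel '-.01 0 0 0;-.05 0 0 0;-.06 0 0 0;-.06 0 0 0;0 0 0 0;0 0 0 0' | grep -E 'pos|force|clock|gap'
python3 -c "
from g import *
go(.5452,.3216,.067)"
```

```text
clock: 28.58
ee_pos: [0.5801, -0.339, 0.007]
force: [-0.3, 0.2, 0.9]
ee_pos: [0.5796, -0.339, 0.0066]
force: [0.1, -0.4, 6.2]
finger_gap: 0.0536
clock: 29.82
ee_pos: [0.5776, -0.3386, 0.1847]
force: [-1.2, 0.5, -1.6]
finger_gap: 0.0529
tcp [ 0.5776 -0.3386  0.1847] head 28.71 tilt [-1.    -0.002 -0.001] shift dx dy dz mm [ 117.7  288.9 -594.5]
```

```bash
python3 -m handwheel '0 .0222 -.0457 0;0 .0222 -.0457 0;0 .0222 -.0457 0;0 .0222 -.0457 0;0 .0222 -.0457 0;0 .0222 -.0457 0;0 .0222 -.0457 0;0 .0222 -.0457 0' >/dev/null
python3 -m handwheel '0 .0222 -.0457 0;0 .0222 -.0457 0;0 .0222 -.0457 0;0 .0222 -.0457 0;0 .0222 -.0457 0;.03 0 0 0;0 0 0 0;0 0 0 0'  | grep -E 'pos|force|clock|gap'
python3 -c "
from g import *
go(.5452,.3216,.067)"
```

```text
clock: 31.82
ee_pos: [0.5465, 0.3196, 0.1545]
force: [0.2, 0.2, -0.8]
finger_gap: 0.0532
tcp [0.5465 0.3196 0.1545] head 28.62 tilt [-1.    -0.002  0.001] shift dx dy dz mm [87.5 -0.  -2.5]
```

```bash
python3 -m handwheel '.03 0 -.001 0;.03 0 0 0;.018 0 0 0;.008 0 0 0;.003 0 0 0;0 0 0 0;0 0 0 0' | grep -E 'pos|force|clock|gap'
python3 -m handwheel '0 0 0 0;0 0 0 0;0 0 0 0' .072 | grep -E 'pos|force|clock|gap'
python3 -m handwheel '-.04 0 0 0;-.06 0 0 0;-.02 0 0 0;0 0 0 0;0 0 0 0'  .0854| grep -E 'pos|force|clock|gap'
python3 - <<'E'
from g import *
s,im=save('top','t3.png'); t=lids(im); print('--rack');lids(im,.13,(70,170,215,320)); go(.5048,-.0839,.15)
E
```

```text
clock: 32.7
ee_pos: [0.5464, 0.3224, 0.0669]
force: [0.0, 0.1, -0.5]
finger_gap: 0.0531
clock: 33.08
ee_pos: [0.546, 0.3221, 0.0663]
force: [-0.9, -0.1, 0.2]
finger_gap: 0.0721
clock: 33.7
ee_pos: [0.5453, 0.3211, 0.1848]
force: [-0.4, -0.3, -0.1]
finger_gap: 0.0856
cream [331.7 234.5] [ 22  24 444] [ 0.5054 -0.086 ]
cream [393.4 242.2] [ 22  24 437] [ 0.4899 -0.2237]
cream [443.5 246.9] [ 22  23 410] [ 0.4805 -0.3387]
--rack
brown [141.  210.6] [ 26  24 507] [0.5467 0.3193]
tcp [0.5452 0.3211 0.1844] head 28.71 tilt [-1.    -0.003  0.001] shift dx dy dz mm [  35.4 -229.9  335.8]
```

```bash
python3 -m handwheel '0 -.0255 .0373 0;0 -.0255 .0373 0;0 -.0255 .0373 0;0 -.0255 .0373 0;0 -.0255 .0373 0;0 -.0255 .0373 0;0 -.0255 .0373 0;0 -.0255 .0373 0' >/dev/null
python3 -m handwheel '0 -.0255 .0373 0;.037 0 0 0;0 0 0 0;0 0 0 0;0 0 0 0'  | grep -E 'clock|gap'
python3 - <<'E'
from g import *
wl('cream','w12.png')
E
```

```text
clock: 35.38
finger_gap: 0.0851
cream (274, 211) r 37.8 cent [274. 213.] [ 0.5043 -0.0832]
cream (189, 334) r 31.8 cent [192. 335.] [ 0.4928 -0.2165]
tcp [ 0.5067 -0.0816  0.1501] head 28.8 tilt [-1.     0.002  0.001] shift dx dy dz mm [ 1.451e+02 -3.000e+00  1.000e-01]
```

```bash
python3 -m handwheel '.0 -.003 .001 0;.045 0 0 0;.045 0 0 0;.037 0 0 0;.016 0 0 0;0 0 0 0;0 0 0 0' | grep -E 'pos|force|clock'
python3 -m handwheel '0 0 0 0;0 0 0 0;0 0 0 0;0 0 0 0' 0.03 40 | grep -E 'force|gap|pos'
python3 -m handwheel '-.01 0 0 0;-.05 0 0 0;-.06 0 0 0;-.06 0 0 0;0 0 0 0;0 0 0 0' | grep -E 'pos|force|clock|gap'
python3 -c "
from g import *
go(.3823,.3737,.037)"
```

```text
clock: 36.3
ee_pos: [0.5044, -0.085, 0.007]
force: [-0.4, -1.3, -0.2]
ee_pos: [0.5042, -0.0852, 0.0071]
force: [-0.3, 0.2, 6.1]
finger_gap: 0.0533
clock: 37.55
ee_pos: [0.5029, -0.0856, 0.1862]
force: [-0.1, -0.9, -0.3]
finger_gap: 0.0533
tcp [ 0.5029 -0.0856  0.1862] head 28.68 tilt [-1.    -0.001  0.   ] shift dx dy dz mm [ 148.9  114.8 -460.8]
```

```bash
python3 -m handwheel '0 .0115 -.0461 0;0 .0115 -.0461 0;0 .0115 -.0461 0;0 .0115 -.0461 0;0 .0115 -.0461 0;0 .0115 -.0461 0;0 .0115 -.0461 0;0 .0115 -.0461 0' >/dev/null
python3 -m handwheel '0 .0115 -.0461 0;0 .0115 -.0461 0;.03 0 0 0;.03 0 0 0;0 0 0 0;0 0 0 0'  | grep -E 'pos|force|clock|gap'
python3 - <<'E'
from g import *
s,w=save('wrist','w13.png'); go(.3823,.3737,.037,s)
E
```

```text
clock: 39.3
ee_pos: [0.383, 0.3745, 0.1261]
force: [-0.1, 0.4, -0.9]
finger_gap: 0.0537
tcp [0.383  0.3745 0.1261] head 28.72 tilt [-1.    -0.001  0.   ] shift dx dy dz mm [89.1 -0.9  0.3]
```

View pics/w13.png

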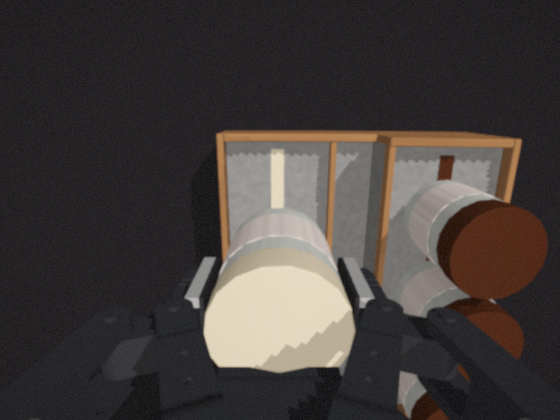

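Cream tin is above the lower stripe (column ~278), aligned, with the upper row clear to the right. Lowering.

```bash
python3 -m handwheel '.03 -.001 0 0;.03 0 0 0;.018 0 0 0;.009 0 0 0;.002 0 0 0;0 0 0 0;0 0 0 0' | grep -E 'pos|force|clock|gap'
python3 -m handwheel '0 0 0 0;0 0 0 0;0 0 0 0' .072 | grep -E 'pos|force|clock|gap'
python3 -m handwheel '-.04 0 0 0;-.06 0 0 0;-.05 0 0 0;0 0 0 0;0 0 0 0'  .0854| grep -E 'pos|force|clock|gap'
python3 - <<'E'
from g import *
s,im=save('top','t4.png'); t=lids(im); print('--rack');lids(im,.13,(70,170,215,320)); go(.4899,-.2225,.15)
E
```

```text
clock: 40.22
ee_pos: [0.3827, 0.3745, 0.0379]
force: [0.1, 0.2, -1.2]
finger_gap: 0.0532
clock: 40.6
ee_pos: [0.3824, 0.3742, 0.0373]
force: [0.1, -0.2, 0.5]
finger_gap: 0.0722
clock: 41.22
ee_pos: [0.3822, 0.3733, 0.1866]
force: [0.1, -1.4, -0.4]
finger_gap: 0.0856
cream [392.1 242.4] [ 29  24 491] [ 0.4895 -0.2208]
cream [442.8 246.9] [ 24  23 447] [ 0.4803 -0.3371]
--rack
brown [141.  210.5] [ 26  24 506] [0.5468 0.3193]
brown [113.6 224.9] [ 24  25 484] [0.5156 0.3775]
brown [ 89.2 238.9] [ 25  25 502] [0.4848 0.4302]
cream [118.6 286.7] [ 24  25 477] [0.387  0.3617]
tcp [0.3819 0.373  0.186 ] head 28.7 tilt [-1.    -0.002  0.001] shift dx dy dz mm [  37.2 -191.2  574.2]
```

```bash
python3 -m handwheel '0 -.0147 .0442 0;0 -.0147 .0442 0;0 -.0147 .0442 0;0 -.0147 .0442 0;0 -.0147 .0442 0;0 -.0147 .0442 0;0 -.0147 .0442 0;0 -.0147 .0442 0' >/dev/null
python3 -m handwheel '0 -.0147 .0442 0;0 -.0147 .0442 0;0 -.0147 .0442 0;0 -.0147 .0442 0;0 -.0147 .0442 0;.037 0 0 0;0 0 0 0;0 0 0 0'  | grep -E 'clock|gap'
python3 -m handwheel '0 0 0 0'>/dev/null
python3 - <<'E'
from g import *
wl('cream','w14.png')
E
```

```text
clock: 43.28
finger_gap: 0.0857
cream (275, 208) r 37.9 cent [275. 211.] [ 0.489  -0.2208]
cream (202, 313) r 33.4 cent [205. 316.] [ 0.4791 -0.3324]
tcp [ 0.4915 -0.2208  0.1512] head 28.8 tilt [-1.     0.001  0.001] shift dx dy dz mm [146.2  -2.3  -1.4]
```

```bash
python3 -m handwheel '.0 -.002 0 0;.045 0 0 0;.045 0 0 0;.037 0 0 0;.017 0 0 0;0 0 0 0;0 0 0 0' | grep -E 'pos|force|clock'
python3 -m handwheel '0 0 0 0;0 0 0 0;0 0 0 0;0 0 0 0' 0.03 40 | grep -E 'force|gap|pos'
python3 -m handwheel '-.01 0 0 0;-.05 0 0 0;-.06 0 0 0;-.06 0 0 0;0 0 0 0;0 0 0 0' | grep -E 'pos|force|clock|gap'
python3 -c "
from g import *
go(.412,.3193,.037)"
```

```text
clock: 44.32
ee_pos: [0.49, -0.2228, 0.0075]
force: [0.2, -0.5, -0.2]
ee_pos: [0.4894, -0.223, 0.0073]
force: [-0.8, -0.5, 6.3]
finger_gap: 0.0533
clock: 45.58
ee_pos: [0.488, -0.2229, 0.1861]
force: [-1.1, -0.9, -1.7]
finger_gap: 0.0531
tcp [ 0.488  -0.2229  0.1861] head 28.69 tilt [-1.    -0.001 -0.   ] shift dx dy dz mm [ 148.9  193.8 -512.1]
```

```bash
python3 -m handwheel '0 .0162 -.0427 0;0 .0162 -.0427 0;0 .0162 -.0427 0;0 .0162 -.0427 0;0 .0162 -.0427 0;0 .0162 -.0427 0;0 .0162 -.0427 0;0 .0162 -.0427 0' >/dev/null
python3 -m handwheel '0 .0162 -.0427 0;0 .0162 -.0427 0;0 .0162 -.0427 0;0 .0162 -.0427 0;.03 0 0 0;.03 0 0 0;0 0 0 0;0 0 0 0'  | grep -E 'pos|force|clock|gap'
python3 -c "
from g import *
go(.412,.3193,.037)"
```

```text
clock: 47.58
ee_pos: [0.4131, 0.3201, 0.1261]
force: [0.2, 0.8, -1.7]
finger_gap: 0.0533
tcp [0.4131 0.3201 0.1261] head 28.71 tilt [-1.    -0.001  0.   ] shift dx dy dz mm [89.1 -1.3  0.2]
```

```bash
python3 -m handwheel '.03 -.001 0 0;.03 0 0 0;.018 0 0 0;.009 0 0 0;.002 0 0 0;0 0 0 0;0 0 0 0' | grep -E 'pos|force|clock|gap'
python3 -m handwheel '0 0 0 0;0 0 0 0;0 0 0 0' .072 | grep -E 'pos|force|clock|gap'
python3 -m handwheel '-.04 0 0 0;-.06 0 0 0;-.05 0 0 0;0 0 0 0;0 0 0 0'  .0854| grep -E 'pos|force|clock|gap'
python3 - <<'E'
from g import *
s,im=save('top','t5.png'); t=lids(im); print('--rack');lids(im,.13,(70,170,215,320)); print('z.10');lids(im,.10,(70,170,215,320));go(.4803,-.3375,.15)
E
```

```text
clock: 48.45
ee_pos: [0.4129, 0.32, 0.0379]
force: [-0.4, 0.2, -1.4]
finger_gap: 0.0533
clock: 48.82
ee_pos: [0.4125, 0.3198, 0.0373]
force: [0.2, -0.1, 1.3]
finger_gap: 0.0722
clock: 49.45
ee_pos: [0.4123, 0.3189, 0.1867]
force: [-0.1, 0.1, -0.2]
finger_gap: 0.0854
cream [442.7 247. ] [ 25  23 453] [ 0.4801 -0.3368]
--rack
brown [141.  210.5] [ 25  24 494] [0.5469 0.3193]
brown [113.7 224.9] [ 24  25 491] [0.5155 0.3772]
brown [ 88.3 235.7] [ 25  19 352] [0.4915 0.4325]
cream [143.4 273.4] [ 24  25 491] [0.4164 0.3094]
cream [124.1 282.9] [ 13  17 159] [0.3953 0.35  ]
z.10
brown [141.  210.5] [ 25  24 494] [0.5492 0.3293]
brown [113.7 224.9] [ 24  25 491] [0.5167 0.3893]
brown [ 88.3 235.7] [ 25  19 352] [0.4919 0.4465]
cream [143.4 273.4] [ 24  25 491] [0.4141 0.3191]
cream [124.1 282.9] [ 13  17 159] [0.3923 0.3611]
tcp [0.4119 0.3186 0.186 ] head 28.7 tilt [-1.    -0.002  0.001] shift dx dy dz mm [  37.3 -255.1  608.3]
```

Norm 0.66 m, so 13 rows.

```bash
python3 -m handwheel '0 -.0196 .0468 0;0 -.0196 .0468 0;0 -.0196 .0468 0;0 -.0196 .0468 0;0 -.0196 .0468 0;0 -.0196 .0468 0;0 -.0196 .0468 0;0 -.0196 .0468 0' >/dev/null
python3 -m handwheel '0 -.0196 .0468 0;0 -.0196 .0468 0;0 -.0196 .0468 0;0 -.0196 .0468 0;0 -.0196 .0468 0;.037 0 0 0;0 0 0 0;0 0 0 0'  | grep -E 'clock|gap'
python3 -m handwheel '0 0 0 0'>/dev/null
python3 - <<'E'
from g import *
wl('cream','w15.png')
E
```

```text
clock: 51.5
finger_gap: 0.0856Traceback (most recent call last):
  File "<stdin>", line 2, in <module>
  File "g.py", line 36, in wl
    go(best[1][0],best[1][1],.005,s)
       ~~~~^^^
TypeError: 'NoneType' object is not subscriptable
```

Run:
```python
from g import *
s,im=save('top','t6.png'); go(.4803,-.3375,.15,s)
w=cv2.imread('pics/w15.png'); cv2.imwrite('pics/c6.png',cv2.hconcat([cv2.resize(w,(400,300)),cv2.resize(im[150:330,310:550,::-1],(400,300))]))
```

```text
tcp [ 0.482  -0.3358  0.1513] head 28.78 tilt [-1.     0.001  0.001] shift dx dy dz mm [ 1.3 -2.3  0.6]
```

View pics/c6.png

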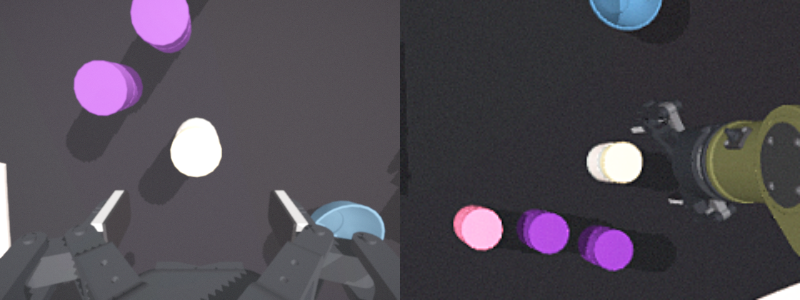

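The tin is where it was (wrist (274,207)); only auto-exposure washed out the mask. I'll go by the earlier estimate: dy ≈ -2 mm, dz ≈ 0.

```bash
python3 -c "
from g import *
print(onz('wrist',[[274,208]],.07,env.read_state()))"
python3 -m handwheel '.0 -.002 0 0;.045 0 0 0;.045 0 0 0;.037 0 0 0;.017 0 0 0;0 0 0 0;0 0 0 0' | grep -E 'pos|force|clock'
python3 -m handwheel '0 0 0 0;0 0 0 0;0 0 0 0;0 0 0 0' 0.03 40 | grep -E 'force|gap|pos'
python3 -m handwheel '-.01 0 0 0;-.05 0 0 0;-.06 0 0 0;-.06 0 0 0;0 0 0 0;0 0 0 0' | grep -E 'pos|force|clock|gap'
python3 -c "
from g import *
go(.4417,.2649,.037)"
```

```text
[[ 0.47857298 -0.33607982  0.07      ]]
clock: 52.6
ee_pos: [0.4806, -0.3377, 0.0076]
force: [-0.3, 0.1, -0.3]
ee_pos: [0.4799, -0.3378, 0.0074]
force: [-0.6, 0.9, 6.1]
finger_gap: 0.053
clock: 53.85
ee_pos: [0.4784, -0.3373, 0.186]
force: [-0.2, -0.1, -3.3]
finger_gap: 0.053
tcp [ 0.4784 -0.3373  0.186 ] head 28.7 tilt [-1.    -0.001 -0.   ] shift dx dy dz mm [ 148.9  257.2 -545.8]
```

Norm 0.603 m, so 13 rows at (0.0198, -0.042).

```bash
python3 -m handwheel '0 .0198 -.042 0;0 .0198 -.042 0;0 .0198 -.042 0;0 .0198 -.042 0;0 .0198 -.042 0;0 .0198 -.042 0;0 .0198 -.042 0;0 .0198 -.042 0' >/dev/null
python3 -m handwheel '0 .0198 -.042 0;0 .0198 -.042 0;0 .0198 -.042 0;0 .0198 -.042 0;0 .0198 -.042 0;.03 0 0 0;.03 0 0 0;0 0 0 0'  | grep -E 'pos|force|clock|gap'
python3 -m handwheel '0 0 0 0' >/dev/null
python3 -c "
from g import *
go(.4417,.2649,.037)"
```

```text
clock: 55.85
ee_pos: [0.4405, 0.2631, 0.1232]
force: [-0.3, -0.2, -1.5]
finger_gap: 0.053
tcp [0.4427 0.2652 0.1262] head 28.71 tilt [-1.    -0.001 -0.   ] shift dx dy dz mm [89.2 -1.  -0.2]
```

```bash
python3 -m handwheel '.03 -.001 0 0;.03 0 0 0;.018 0 0 0;.009 0 0 0;.002 0 0 0;0 0 0 0;0 0 0 0' | grep -E 'pos|force|clock|gap'
python3 -m handwheel '0 0 0 0;0 0 0 0;0 0 0 0' .072 | grep -E 'pos|force|clock|gap'
python3 -m handwheel '-.04 0 0 0;-.06 0 0 0;-.05 0 0 0;0 .04 .055 0;0 .04 .055 0;0 0 .06 0;0 0 .06 0;0 0 0 0'  .0854| grep -E 'pos|force|clock|gap'
python3 - <<'E'
from g import *
s,im=save('top','t7.png'); lids(im); 
X=np.array([.878,.479]);Y=np.array([-.479,.878])
for k,o,z in(('brown',[.5155,.376],.13),('cream',[.412,.3193],.10)):
    for n,c in lids(im,z,(70,170,215,320)):
        if n==k: d=onz('top',[c],z)[0,:2]-o; print('   ->',k,'rack xy',(d@X).round(4),(d@Y).round(4))
go(.468,.0271,.10)
E
```

```text
clock: 56.85
ee_pos: [0.4425, 0.2651, 0.0379]
force: [0.7, -0.3, -1.8]
finger_gap: 0.053
clock: 57.22
ee_pos: [0.4422, 0.2649, 0.0373]
force: [1.0, 0.4, -0.3]
finger_gap: 0.0719
clock: 58.22
ee_pos: [0.6152, 0.098, 0.186]
force: [-0.6, -0.5, -0.3]
finger_gap: 0.0856
brown [140.9 210.5] [ 25  24 506] [0.5468 0.3194]
brown [113.9 225. ] [ 25  25 493] [0.5154 0.3769]
brown [ 89.4 238.9] [ 26  25 507] [0.4848 0.4299]
cream [168.8 260.4] [ 25  26 507] [0.4445 0.2564]
cream [143.4 273.3] [ 24  25 493] [0.4165 0.3094]
cream [118.6 286.7] [ 24  25 479] [0.3871 0.3617]
   -> brown rack xy 0.0004 -0.0647
   -> brown rack xy 0.0004 0.0008
   -> brown rack xy -0.0011 0.062
brown [140.9 210.5] [ 25  24 506] [0.5491 0.3294]
brown [113.9 225. ] [ 25  25 493] [0.5166 0.3889]
brown [ 89.4 238.9] [ 26  25 507] [0.485  0.4437]
cream [168.8 260.4] [ 25  26 507] [0.4433 0.2642]
cream [143.4 273.3] [ 24  25 493] [0.4142 0.319 ]
cream [118.6 286.7] [ 24  25 479] [0.3838 0.3732]
   -> cream rack xy 0.001 -0.0634
   -> cream rack xy 0.0018 -0.0013
   -> cream rack xy 0.0011 0.0608
tcp [0.6135 0.1027 0.1865] head 28.36 tilt [-1.    -0.001  0.001] shift dx dy dz mm [  86.7 -163.8   -2.7]
```

View pics/t7.png

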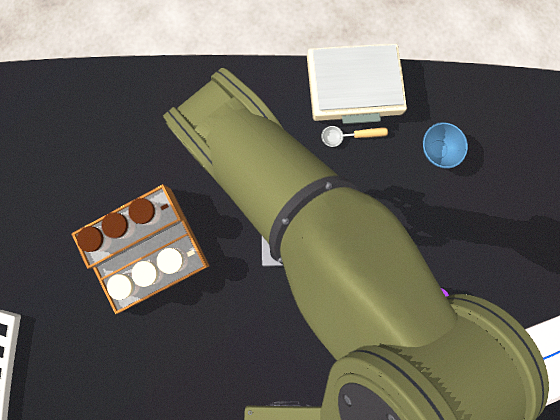

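Both rows stand on their stripes, within 2 mm of it, at 62–65 mm spacing: brown (89,239), (114,225), (141,210); cream (119,287), (143,273), (169,260). Next the green key, fingers shut.

```bash
python3 -m handwheel '0 -.041 -.0007 0;0 -.041 -.0007 0;0 -.041 -.0007 0;0 -.041 -.0007 0;.04 0 0 0;.03 0 0 0;0 0 0 0;0 0 0 0' 0 | grep -E 'pos|clock|gap'
python3 -m handwheel '0 0 0 0;0 0 0 0'  >/dev/null
python3 -c "
from g import *
go(.468,.0271,.025)"
```

```text
clock: 59.28
ee_pos: [0.4679, 0.0312, 0.1181]
finger_gap: 0.0
tcp [0.4681 0.03   0.118 ] head 28.7 tilt [-1.     0.001  0.001] shift dx dy dz mm [93.  -1.6  2.4]
```

```bash
python3 -m handwheel '.04 -.0015 .0025 0;.03 0 0 0;.012 0 0 0;0 0 0 0;.004 0 0 0;.004 0 0 0;0 0 0 0' | grep -E 'pos|clock|force'
python3 -m handwheel '.001 0 0 0;.001 0 0 0;0 0 0 0' | grep -E 'pos|clock|force'
python3 -m handwheel '.0006 0 0 0;.0006 0 0 0;0 0 0 0' | grep -E 'pos|clock|force'
```

```text
clock: 60.4
ee_pos: [0.4682, 0.0271, 0.0276]
force: [-0.2, 0.6, 4.0]
clock: 60.78
ee_pos: [0.4682, 0.0271, 0.0259]
force: [0.6, -0.6, 10.6]
clock: 61.15
ee_pos: [0.4682, 0.0271, 0.0256]
force: [-1.2, 0.5, 23.3]
```

Green has bottomed. Now up and over to red.

```bash
python3 -m handwheel '-.02 0 0 0;-.05 0 0 0;0 0 0 0;0 0 0 0' | grep -E 'pos|clock|force'
python3 -c "
from g import *
go(.5968,.032,.025)"
```

```text
clock: 61.65
ee_pos: [0.4669, 0.0263, 0.0936]
force: [-0.2, 0.4, 0.3]
tcp [0.4669 0.0263 0.0936] head 28.67 tilt [-1.    -0.001  0.   ] shift dx dy dz mm [ 68.5 116.7  57.3]
```

```bash
python3 -m handwheel '0 .039 .019 0;0 .039 .019 0;0 .039 .019 0;0 0 0 0;0 0 0 0' | grep -E 'pos|clock|force'
python3 -c "
from g import *
go(.5968,.032,.025)"
```

```text
clock: 62.28
ee_pos: [0.5955, 0.0329, 0.0923]
force: [-0.9, -0.4, -0.5]
tcp [0.5955 0.0329 0.0923] head 28.75 tilt [-1.    -0.004 -0.001] shift dx dy dz mm [67.3  1.   1.5]
```

```bash
python3 -m handwheel '.03 0 0 0;.022 0 0 0;.006 0 0 0;0 0 0 0;.003 0 0 0;.003 0 0 0;0 0 0 0' | grep -E 'pos|clock|force'
python3 -m handwheel '.001 0 0 0;.001 0 0 0;0 0 0 0' | grep -E 'pos|clock|force'
python3 -m handwheel '.0006 0 0 0;.0006 0 0 0;0 0 0 0' | grep -E 'pos|clock|force'
```

```text
clock: 63.15
ee_pos: [0.598, 0.0333, 0.0304]
force: [0.2, -0.5, 2.2]
clock: 63.52
ee_pos: [0.5979, 0.0333, 0.0282]
force: [0.6, -0.6, 3.5]
clock: 63.9
ee_pos: [0.5979, 0.0333, 0.0269]
force: [1.4, 0.4, 4.0]
```

```bash
python3 -m handwheel '.001 0 0 0;.0006 0 0 0;.0006 0 0 0;0 0 0 0;0 0 0 0' | grep -E 'pos|clock|force'
python3 -m handwheel '-.02 0 0 0;-.05 0 0 0;-.06 0 0 0;0 -.05 .03 0;0 -.05 .03 0;0 -.05 .03 0;0 0 0 0;0 0 0 0' | grep -E 'pos|clock|force'
python3 - <<'E'
from g import *
s,im=save('scene','sf.png'); t,ti=save('top','tf.png')
lids(ti,.13,(70,170,215,320))
cv2.imwrite('pics/cf.png',cv2.hconcat([cv2.resize(im[:,:,::-1],(400,300)),cv2.resize(ti[:,:,::-1],(400,300))]))
E
```

```text
clock: 64.53
ee_pos: [0.598, 0.0333, 0.0259]
force: [-0.5, -1.3, 13.7]
clock: 65.53
ee_pos: [0.5088, -0.1174, 0.1547]
force: [0.6, 0.2, -0.1]
brown [141.  210.5] [ 26  24 510] [0.5468 0.3192]
brown [113.9 225. ] [ 25  25 498] [0.5153 0.3767]
brown [ 89.2 238.9] [ 25  25 501] [0.4849 0.4302]
cream [168.8 260.5] [ 25  26 506] [0.4445 0.2563]
cream [143.4 273.3] [ 24  25 493] [0.4165 0.3094]
cream [118.6 286.7] [ 24  25 478] [0.387  0.3618]
```

View pics/cf.png

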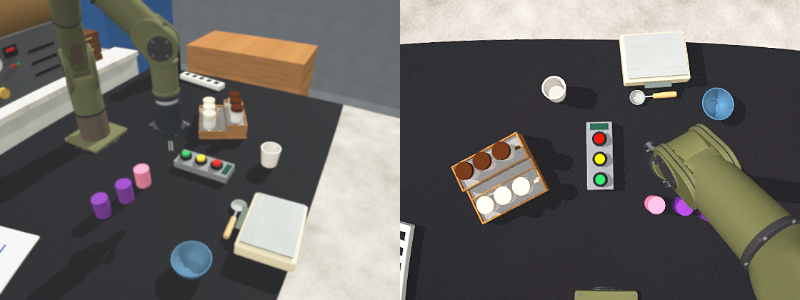

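Both rows stand, all keys are up, the bystanders haven't moved, and the arm is free in the air. Handing in.

```bash
python3 -c "
from cell import env
print(env.close_job())"
```

```text
the job is handed in; nothing more can be done
None
```

I handed the job in at about 65.6 s of the 210 s. I pressed yellow, stood the three brown-lid tins on the upper step and the three cream-lid tins on the lower, then pressed green and finally red. The hand-in gives no verdict, so this rests on my own checks.

**Rows:** In the top camera before the keys, all six tins were within 2 mm of their stripe, with neighbours 62–65 mm apart. The same view after the last key showed the lids in the same places.

**Keys:** Each key was pushed until the force rose sharply at the end of its travel (14–23 N). In the last pictures all three look up again.

**Rest of the scene:** The cup, bowl and spoon look unmoved in the last pictures, though I did not measure them. The arm is clear of everything, and I saw no tin knocked aside.

**What disagreed:**
- **Fingertip height:** The real fingertips sit about 20 mm behind the stated TCP. The key first touched at a reading of 0.032 instead of 0.052, so I pressed lower and allowed for this in every grasp and press.
- **Last cream tin:** The wrist-camera colour mask missed it because of exposure. I checked it by eye and picked it up from the top-camera position.

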